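Clamp a small painting panel with a ratchet clamp

ROBOT

A 6-joint arm with a two-finger parallel gripper is mounted at the origin on the work surface. World frame = base frame: x ahead of the robot, y to its left, z up, the work surface at z = 0. Lengths are in mm, angles in rad, forces in N, time in s.
With the tool pointing down it reaches from about 350 to 875 mm from the base axis. Payload 4.2 kg.
Tool frame: the origin (TCP) lies where the fingers leave the gripper's body, on its centre line; the fingertips stand 70 mm ahead of it and the grasp point (between the pads) lies 51 mm ahead of it; z points along the fingers, y is the line along which they close (so a half turn about z gives the same grasp; the last joint's range is limited). The gripper opens to 87 mm and grips with 3 to 60 N. Pads are 19 mm wide; open, the fingers measure 117 mm over their backs; the gripper's body (75 mm by 190 mm) begins 51 mm behind the grasp point.
Start: joints at [-1.044, 0.385, 0.008, 0, -1.194, -0.259], TCP at [165.398, -602.696, 292.25] pointing down, gripper open.
Joint ranges: [-3.14, 3.14], [-1.21, 2.06], [-1.07, 1.41], [-3.16, 2.05], [-2.99, -0.16], [-3.1, 3.1]. Speed limits (rad/s): [2.79, 2.79, 3.14, 3.14, 3.14, 3.14].

INTERFACE

Orientations are given as a unit quaternion [x, y, z, w].
In Python, from plant import monitor, vision, ticket, regions_of, landmark_of gives the robot as it stands.
- The arm moves only by the tool jog_arm, never from a script. Its argument "targets" is text: rows parted by semicolons, each of 7 numbers parted by spaces: the turn, a rotation vector about the tool's x, y, z in degrees, then the shift along the tool's x, y, z in mm, then the gripper command: -1 is fully open, 1 is shut, values between are in proportion. In form: wx wy wz x y z jaw; .... A call has 1 to 20 rows; each row shifts and turns the commanded pose from where the row before left it, along the tool's axes as they then stand; what a row does not reach is not made up. A row lasts 1/12 s, in which the tool goes at most 41.7 mm and 7.16 degrees, less where a joint would pass 70% of its speed; a pose out of reach is approached as far as the arm can. A call is refused whole if a number of a shift passes 41.7 or a number of a turn 7.16, either way. A call with a gripper value outside its range is refused whole. The fingers move at their own pace and stop on an object; "squeeze" is the grip in N (left out, the last holds). Time passes only in rows, so rows that do not move let the fingers close. It gives the time, the measured TCP pose, the force, the opening and the grip force at its end, in the units of the state.
- monitor.get_state(): the state, without advancing time (a new reading comes with each control period).
- vision.camera(name): name is "side" or "top" or "wrist"; returns the picture (384x512x3 uint8, red, green, blue); there is no depth.
- vision.camera_params(name): a dict with "intrinsics" (3x3 intrinsics, pixels), "k1" (the pictures are not rectified: a ray, as slopes to the right and down, at radius r is drawn at 1 + k1 r^2 times it, then the intrinsics apply), "world_to_cam" (4x4, takes a point from world to camera coordinates). Camera axes: x right, y down, z forward; pixel columns grow to the right and rows downward; lengths in mm; the calibration is good to about 2 mm. A picture is of the moment at which its call begins: read the wrist's pose just before it. camera_params takes no time and is no camera call; for the wrist camera it gives the pose at the moment of the call.
- ticket.sign_off(): hands the job in; it is judged then, once.
Trained networks look in the newest picture that a camera, given by its name, has taken for a name from the list of things; names that differ only in an ending like _2 or _b are one class to them, and where a whole thing is asked for, a point or a joint stands for the part that bears it (a point fixed in the world has none). Each returns a list of dicts, best first, with "confidence" (0 to 1); they miss things now and then, are a little off and sometimes report something else, mostly with a low value. They report only what shows in the picture. A call takes as long as a camera call. They do not tell look-alikes from the thing itself.
- regions_of(camera, thing): "mask" (384x512 bool, what is visible of it) and "extent" ([left, top, right, bottom] in pixels, round what is visible of it).
- landmark_of(camera, thing): "at" ([row, column] in pixels: a listed point, or the origin of a listed thing).
The state is a dict: "time_s": time; "joint_pos": joint angles; "qvel": joint speeds; "joint_efforts": joint torques, N m; "tool_pos": TCP position; "tool_rot": TCP orientation; "force": force on the tool from outside, world axes, zero at the start; "torque": the same for the moment, N m; "width": finger opening in mm; "grasp_force": force on a finger pad.
Only numpy, scipy, OpenCV 4.12 (cv2) and the standard library are available. Lean on these libraries where they do the work, as an engineer would, in place of code of your own. Each camera call takes 0.05 s, during which the arm holds its last target. There are 200 camera calls.

TASK

Lay the white panel with the black brush stroke flat on the clamp's rail, lengthwise between the rubber jaw and the orange stop, and let go of it. Then wind the clamp's black knob clockwise until the jaw squeezes the panel against the stop, and on until the yellow pawl has caught the second tooth after that, not a third: held firmly, not crushed. Leave the pawl holding the knob, and leave the other things on the table where they are.

Things in the scene. Friction and masses are not known exactly. Their poses are not given: they have to be found in the camera images.
- clamp: ratchet panel clamp, fixed to the table. Origin: centre of the underside of its aluminium base (310 x 90 x 12 mm); its x axis runs from the knob end (-x) to the stop (+x), z up. A dark rail (36 mm wide, on y = 0, top at z = 22 mm, from x = -3 to 137 mm) carries the panel; beside the rail is only the base. The blue wheel housing spans x = -150 to -55, y = -60 to 50 mm, top at z = 38 mm
- panel_home (a point): fixed point of the clamp (x = 85, y = 0, z = 33 mm in its frame, axes parallel): where the panel's centre is when the panel lies on the rail against the stop. The panel slides along the rail when the jaw pushes it, with about 1 N. At the right tooth it presses on the stop with 8 to 19 N
- jaw_low (a point): fixed point at x = 16, z = 34 mm of the clamp: the jaw's black rubber pad (44 mm wide, 18 mm tall) starts with its face 0 to 20 mm from here towards the stop, on a set-screw of unmeasured length. The sprung pad (0.86 N per mm, 32 mm of give) advances 20 mm per radian of the knob, so 10.5 mm per tooth and, once squeezing, 9 N and 0.18 N m of knob torque more per tooth
- stop: orange end stop of the clamp, 16 x 60 x 30 mm; origin at the centre of its underside, at x = 133, y = 0, z = 22 mm in the clamp's frame; inner face at x = 125 mm. Loaded with more than 24 N, the panel is crushed
- knob_grip (a point): middle of the black hexagonal knob's grip, on its vertical axis, at x = -95, y = 0, z = 77 mm in the clamp's frame. The hexagon is 36 mm across flats, 42 mm across corners, from z = 60 to 90 mm. The point's axes turn with the knob; one pair of flats is square to its x axis (the others at 60 and 120 degrees), so the knob can be regripped the same way every 2 teeth
- wheel_top (a point): fixed point on the knob's axis at z = 50 mm: the top of the steel 12-tooth ratchet wheel under the knob, radius 34 mm, 8 mm thick
- knob (a joint): angle of the knob, rad, 0 at the start with the pawl in a tooth; grows clockwise seen from above (the only way the pawl lets it turn), up to 3.2. The pawl drops behind another tooth each 0.524 rad (near 0.52, 1.05, 1.57, ...). Let go between teeth under load, it turns back to the last tooth. Turning it takes 0.02 N m per N of squeeze, plus 0.03 to 0.09 N m for the pawl and friction
- pawl (a joint): angle of the sprung yellow pawl, rad: about 0 when down in a tooth, up to about 0.15 when lifted by the tip of a tooth. Its pivot is at x = -135, y = -45 mm in the clamp's frame; its top is below the wheel's top
- panel_center (a point): centre of the panel to be clamped: wooden block 80 x 50 x 22 mm, 90 g, its upper face white with a black brush stroke; x along its 80 mm length, z up. Starts lying on the table (z = 11 mm). Clamped, it lies at x = 85, y = 0, z = 33 mm in the clamp's frame, either way round
- orange_panel: bystander: the same kind of panel, 80 x 50 x 22 mm, but with an orange face; origin at the centre of its underside
- tube_red: bystander: paint tube with red label, lying, 110 x 34 x 18 mm
- tube_green: bystander: paint tube with green label, lying, same size
- tube_blue: bystander: paint tube with blue label, lying, same size
- dropper: bystander: small amber bottle, 28 mm across, 55 mm tall, standing
- knife: bystander: palette knife, about 155 mm long, lying flat
Mind the look-alikes: they are no part of the job. Leave any pink or turquoise look-alike of the part that bears panel_center alone.

How it is judged (in metres and radians):
On the way, in this order (a step that is already met when the one before it is completed fails the run):
1. the white panel lies on the rail between jaw and stop, let go, before the knob is wound (x of panel_center in the frame of clamp between 0.065 and 0.089 m and y of panel_center in the frame of clamp between -0.012 and 0.012 m and z of panel_center in the frame of clamp between 0.03 and 0.036 m and angle between panel_center's own z axis and vertical below 0.06 rad and angle between the x axis of panel_center and the x axis of clamp, either way round below 0.1 rad and contact force between the fingers and anything else below 0.1 N and value of joint knob below 0.3 rad and contact force between stop and anything else below 4 N), for 0.2 s.
2. the knob has been wound and the panel is squeezed against the stop (value of joint knob above 0.9 rad and contact force between stop and anything else above 6 N), for 0.1 s.
At the end, for the whole second after the job is handed in: The white panel lies flat on the rail (within 12 mm of its middle line, 0.1 rad of its direction) against the stop, pressing on it with 6.5 to 20.5 N (the second tooth after the jaw began to squeeze it), the pawl is down in a tooth (below 0.06 rad) and holds the knob still (x of panel_center in the frame of clamp between 0.08 and 0.089 m and y of panel_center in the frame of clamp between -0.012 and 0.012 m and z of panel_center in the frame of clamp between 0.03 and 0.036 m and angle between panel_center's own z axis and vertical below 0.06 rad and angle between the x axis of panel_center and the x axis of clamp, either way round below 0.1 rad and contact force between stop and anything else between 6.5 and 20.5 N and value of joint pawl below 0.06 rad and velocity of joint knob between -0.05 and 0.05 rad/s); the robot touches nothing.
It fails at once if the stop is loaded with more than 24 N (panel crushed) (contact force between stop and anything else above 24 N).
It fails at once if a bystander (orange panel, a paint tube, the small bottle or the knife) is moved by more than 30 mm (distance of any of orange_panel, tube_red, tube_green, tube_blue, dropper, knife from where it was at the start of the episode above 0.03 m).
It also fails if it takes over 72 s, if anything falls off the work surface, if the arm or the gripper's body presses on something with over 40 N, if the wrist force passes 120 N, or if a joint passes its speed limit or range.

## Working session

There is one attempt and no reset: what is moved stays moved. The work goes in short steps, Python scripts to look and compute and a tool call to move; the robot and the scene stay as the last step left them, time stands still between calls to the robot, and variables do not carry over. Pictures are saved under pics/ and viewed, at most 10 in all, crops included, and the job is handed in when it is done.

Besides the shell and the picture viewer there is one more tool, called after ">>>" as name(argument=value, ...), one argument or row to a line, values as JSON. jog_arm: Moves the arm, as the interface text tells. Its arguments: {"type":"object","properties":{"targets":{"type":"string"},"squeeze":{"type":"number"}},"required":["targets"]}

```bash
ls; mkdir -p pics; cat > h.py <<'E'
import numpy as np, cv2
from plant import monitor, vision, ticket, regions_of, landmark_of
from scipy.spatial.transform import Rotation as R
def ray(cam,rc,P=None):
    P=P or vision.camera_params(cam);K=np.array(P["intrinsics"]);T=np.array(P["world_to_cam"])
    d=np.array([(rc[1]-K[0,2])/K[0,0],(rc[0]-K[1,2])/K[1,1]]);u=d.copy()
    for _ in range(20): u=d/(1+P["k1"]*(u@u))
    v=T[:3,:3].T@np.array([u[0],u[1],1]); o=-T[:3,:3].T@T[:3,3]
    return o,v/np.linalg.norm(v)
def onz(cam,rc,z,P=None):
    o,v=ray(cam,rc,P); return o+v*(z-o[2])/v[2]
def tri(rays):
    A=sum(np.eye(3)-np.outer(v,v) for o,v in rays);b=sum((np.eye(3)-np.outer(v,v))@o for o,v in rays)
    p=np.linalg.solve(A,b); return p,[np.linalg.norm(np.cross(p-o,v)) for o,v in rays]
def proj(cam,p,P=None):
    P=P or vision.camera_params(cam);T=np.array(P["world_to_cam"]);K=np.array(P["intrinsics"])
    q=T[:3,:3]@np.array(p)+T[:3,3];u=q[:2]/q[2];u=u*(1+P["k1"]*(u@u))
    return K[1,1]*u[1]+K[1,2],K[0,0]*u[0]+K[0,2]
def save(cam,name,im=None):
    im=vision.camera(cam) if im is None else im
    cv2.imwrite(f"pics/{name}.png",im[:,:,::-1]); return im
E
python3 - <<'E'
from h import *
ims=[vision.camera(c) for c in("top","side")]
cv2.imwrite("pics/a.png",np.vstack(ims)[:,:,::-1][:600] if 0 else cv2.resize(np.hstack(ims),(800,300))[:,:,::-1])
cv2.imwrite("pics/top.png",ims[0][:,:,::-1]);cv2.imwrite("pics/side.png",ims[1][:,:,::-1])
np.set_printoptions(precision=1,suppress=True)
for t,z in [("clamp",0),("panel_home",33),("jaw_low",34),("stop",22),("knob_grip",77),("wheel_top",50),("panel_center",11),("orange_panel",0)]:
    for c in("top","side"):
        print(t,c,[(round(d["confidence"],2),np.array(d["at"]),onz(c,d["at"],z)) for d in landmark_of(c,t)][:4])
s=monitor.get_state();print(s)
E
```

```text
pics
clamp top [(0.65, array([193.4, 301.2]), array([ 568. , -129.8,    0. ]))]
clamp side [(0.67, array([187.6, 270.4]), array([ 561.8, -141.9,    0. ])), (0.63, array([180.8, 266.2]), array([ 597.3, -165.8,    0. ]))]
panel_home top [(0.81, array([202.2, 271.9]), array([536.9, -47.6,  33. ]))]
panel_home side [(0.97, array([195.6, 261.7]), array([537.2, -53.3,  33. ]))]
jaw_low top [(0.92, array([193.2, 293.8]), array([ 562.1, -106.2,   34. ]))]
jaw_low side [(0.82, array([180.4, 266.5]), array([ 572.6, -131.9,   34. ])), (0.69, array([163.5, 276.8]), array([ 601.5, -239.5,   34. ]))]
stop top [(0.74, array([232.7, 385.4]), array([ 461.7, -349.9,   22. ])), (0.49, array([206.3, 256.2]), array([526.7,  -5.7,  22. ]))]
stop side [(0.75, array([207.2, 257.5]), array([520.4,  -5.8,  22. ]))]
knob_grip top [(0.81, array([183.3, 338. ]), array([ 582.3, -216.6,   77. ]))]
knob_grip side [(0.55, array([158.8, 279.9]), array([ 575.9, -219.9,   77. ])), (0.2, array([269.4, 213.3]), array([425.8, 332.6,  77. ]))]
wheel_top top [(0.95, array([182.6, 336.8]), array([ 589.7, -218.9,   50. ]))]
w
[... 398 characters left out ...]
59.5, 299.6,  11. ])), (0.56, array([276.8, 255.9]), array([348.7, 237.7,  11. ]))]
orange_panel top [(0.86, array([179.7, 151. ]), array([600.2, 288.9,   0. ]))]
orange_panel side [(0.89, array([249.4, 177. ]), array([618.8, 286.5,   0. ])), (0.23, array([162.2, 275.5]), array([ 636.5, -283.8,    0. ]))]
{'time_s': 0.9, 'joint_pos': array([-1. ,  0.4,  0. , -0. , -1.2, -0.3]), 'qvel': array([-0., -0.,  0.,  0.,  0.,  0.]), 'joint_efforts': array([ -0. , -39. ,  18.8,   4.2,   0. ,  -0. ]), 'tool_pos': array([ 165.4, -602.7,  292.3]), 'tool_rot': array([-0.1,  1. , -0. ,  0. ]), 'force': array([ 0.2, -0.1, -0.6]), 'torque': array([0., 0., 0.]), 'grasp_force': 0.0, 'width': 86.88496145410004}
```

View pics/top.png

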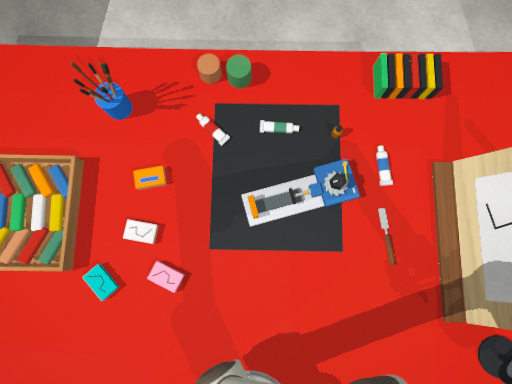

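View pics/side.png

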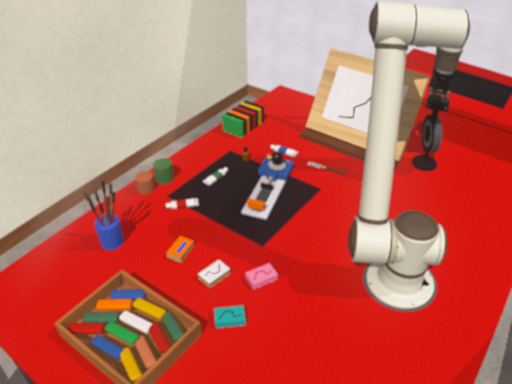

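The white panel with the stroke is at top-view pixel (141,231). The turquoise (101,283) and pink (167,276) panels are look-alikes. The clamp runs from the knob at (337,182) to the orange stop at (253,206). I'll fly over the clamp first.

```bash
cat >> h.py <<'E'
def go(target,yaw=None,rot=None):
    """total shift in present tool axes to target TCP (mm), and turn about tool z so that tool y lies at world yaw (mod 180)"""
    s=monitor.get_state();M=R.from_quat(s["tool_rot"])
    d=M.inv().apply(np.array(target)-s["tool_pos"])
    y=M.apply([0,1,0]);cur=np.arctan2(y[1],y[0])
    print("shift tool",d.round(1),"rows>=",np.linalg.norm(d)/41.7,"tool z",M.apply([0,0,1]).round(4),"yawY",np.degrees(cur).round(1))
    if yaw is not None:
        dy=(np.degrees(yaw-cur)+90)%180-90; print("turn about world z",dy.round(2),"-> tool wz",(-dy).round(2))
E
python3 - <<'E'
from h import *
go([545,-110,330]); P=vision.camera_params("wrist");print(np.array(P["world_to_cam"]).round(2),monitor.get_state()["tool_rot"])
T=np.array(P["world_to_cam"]);print(-T[:3,:3].T@T[:3,3])
E
```

```text
shift tool [-496.5  374.7  -37.7] rows>= 14.943283226221146 tool z [ 0. -0. -1.] yawY 105.3
[[-2.6000e-01  9.6000e-01 -0.0000e+00  6.2512e+02]
 [ 9.3000e-01  2.6000e-01  2.6000e-01 -3.2000e+01]
 [ 2.5000e-01  7.0000e-02 -9.7000e-01  3.8907e+02]
 [ 0.0000e+00  0.0000e+00  0.0000e+00  1.0000e+00]] [-1.33486227e-01  9.91050668e-01 -1.64658619e-05  1.05242033e-05]
[  97.40767377 -621.00782859  384.75695323]
```

>>> jog_arm(
  targets="0 0 0 -29.2 22 -2.2 -1;0 0 0 -29.2 22 -2.2 -1;0 0 0 -29.2 22 -2.2 -1;0 0 0 -29.2 22 -2.2 -1;0 0 0 -29.2 22 -2.2 -1;0 0 0 -29.2 22 -2.2 -1;0 0 0 -29.2 22 -2.2 -1;0 0 0 -29.2 22 -2.2 -1;0 0 0 -29.2 22 -2.2 -1;0 0 0 -29.2 22 -2.2 -1;0 0 0 -29.2 22 -2.2 -1;0 0 0 -29.2 22 -2.2 -1;0 0 0 -29.2 22 -2.2 -1;0 0 0 -29.2 22 -2.2 -1;0 0 0 -29.2 22 -2.2 -1;0 0 0 -29.2 22 -2.2 -1;0 0 0 -29.2 22 -2.2 -1;0 0 0 0 0 0 -1;0 0 0 0 0 0 -1;0 0 0 0 0 0 -1",
)

```text
time_s: 2.57
tool_pos: [544.9, -110.6, 329.4]
tool_rot: [-0.134, 0.991, 0.0, -0.0]
force: [-0.6, -0.1, 0.5]
width: 86.8
grasp_force: 0.0
```

```bash
cat > m.py <<'E'
from h import *
np.set_printoptions(precision=1,suppress=True)
def look(name,things):
    s=monitor.get_state();print(s["time_s"],s["tool_pos"])
    P=vision.camera_params("wrist");save("wrist",name);out={}
    for t,z in things:
        L=[(round(d["confidence"],2),np.array(d["at"]),onz("wrist",d["at"],z,P),ray("wrist",d["at"],P)) for d in landmark_of("wrist",t)][:3]
        out[t]=L
        for l in L: print(t,*l[:3])
    import pickle;pickle.dump(out,open(name+".pkl","wb"))
    return out
E
python3 - <<'E'
from m import *
look("w1",[("clamp",0),("panel_home",33),("jaw_low",34),("stop",22),("knob_grip",77),("wheel_top",50)])
E
```

```text
2.5667 [ 544.9 -110.6  329.4]
clamp 0.64 [164.7 244.2] [ 563.8 -128.5    0. ]
clamp 0.21 [166.9 319.1] [540.3 -31.5   0. ]
panel_home 0.73 [35.8 84.8] [ 461.3 -339.3   33. ]
panel_home 0.61 [168.3 318.4] [537.2 -39.4  33. ]
panel_home 0.5 [177.9 160.7] [ 600.6 -224.5   33. ]
jaw_low 0.95 [169.6 261.7] [ 557.1 -106.3   34. ]
stop 0.71 [165.9 351.3] [524.9   2.4  22. ]
knob_grip 0.81 [180.2 159.6] [ 589.5 -214.4   77. ]
wheel_top 0.94 [173.5 166.1] [ 588.2 -215.2   50. ]
```

View pics/w1.png

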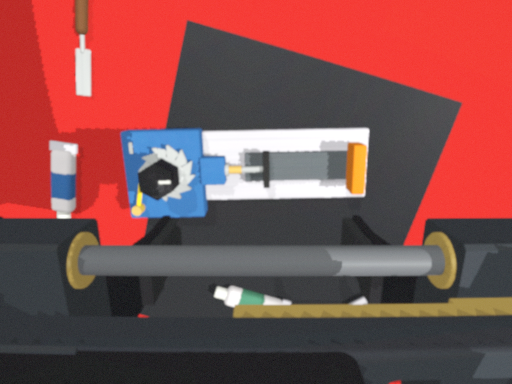

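The wrist view shows the knob at about (row 178, col 158), the jaw pad at col 266 and the orange stop at (168, 356). All are upright along the image row direction. Next I'll fit the clamp pose and head for the panel.

```bash
python3 - <<'E'
from h import *
print(monitor.get_state()["joint_pos"].round(3))
go([520,20,330]); go([465,290,300])
E
```

```text
[ 0.09   0.242 -0.102  0.    -1.226 -1.394]
shift tool [-1.070e+01  1.333e+02 -1.000e-01] rows>= 3.2061446175601245 tool z [ 3.e-04  0.e+00 -1.e+00] yawY 105.3
shift tool [-28.8 408.2  29.9] rows>= 9.83981402994306 tool z [ 3.e-04  0.e+00 -1.e+00] yawY 105.3
```

>>> jog_arm(
  targets="0 0 0 -2.6 33 0 -1;0 0 0 -2.6 33 0 -1;0 0 0 -2.6 33 0 -1;0 0 0 -2.6 33 0 -1;0 0 0 0 0 0 -1;0 0 0 0 0 0 -1",
)

```text
time_s: 3.42
tool_pos: [520.0, 20.4, 330.0]
tool_rot: [-0.135, 0.991, 0.0, 0.0]
force: [-0.3, -0.4, 0.6]
width: 86.9
grasp_force: 0.0
```

```bash
python3 - <<'E'
from m import *
look("w2",[("clamp",0),("panel_home",33),("jaw_low",34),("stop",22),("knob_grip",77),("wheel_top",50)])
import pickle
a=pickle.load(open("w1.pkl","rb"));b=pickle.load(open("w2.pkl","rb"))
for t in a:
    for la in a[t]:
        for lb in b[t]:
            p,e=tri([la[3],lb[3]]);
            if max(e)<4:print(t,p,e)
go([465,290,300])
E
```

```text
3.4167 [520.   20.4 330. ]
clamp 0.87 [153.4 145.6] [ 559.5 -127.4    0. ]
panel_home 0.77 [158.8 207.5] [537.5 -42.6  33. ]
jaw_low 0.97 [162.4 151.2] [ 560.  -108.3   34. ]
stop 0.73 [155.8 244.9] [523.7   0.5  22. ]
knob_grip 0.57 [168.6  37.8] [ 588.7 -217.7   77. ]
wheel_top 0.83 [161.8  52.4] [ 586.3 -218.3   50. ]
clamp [ 562.9 -128.8   -5.4] [np.float64(1.992913332806812), np.float64(1.9929133328068618)]
clamp [513.7 -72.7 178.7] [np.float64(0.27627895198631697), np.float64(0.276278951986356)]
panel_home [535.7 -41.6  42.1] [np.float64(0.1513769119994112), np.float64(0.15137691199938846)]
jaw_low [ 556.8 -106.5   41.1] [np.float64(1.222461712570041), np.float64(1.22246171257005)]
stop [523.6   0.6  26.7] [np.float64(0.7382803042996404), np.float64(0.7382803042994996)]
knob_grip [ 586.2 -212.5   85.2] [np.float64(0.6857121362898848), np.float64(0.685712136289798)]
wheel_top [ 584.5 -213.3   58.4] [np.float64(1.194610309967657), np.float64(1.1946103099677823)]
shift tool [-18.  276.6  29.5] rows>= 6.684296567567578 tool z [-0. -0. -1.] yawY 105.2
```

>>> jog_arm(
  targets="0 0 0 -2 34 4 -1;0 0 0 -2 34 4 -1;0 0 0 -2 34 4 -1;0 0 0 -2 34 4 -1;0 0 0 -2 34 4 -1;0 0 0 -2 34 4 -1;0 0 0 -2 34 4 -1;0 0 0 -2 34 4 -1;0 0 0 0 0 0 -1;0 0 0 0 0 0 -1",
)

```text
time_s: 4.6
tool_pos: [463.5, 286.9, 297.0]
tool_rot: [-0.134, 0.991, -0.0, -0.001]
force: [0.2, -0.3, -0.0]
width: 86.8
grasp_force: 0.0
```

```bash
python3 - <<'E'
from m import *
look("w3",[("panel_center",11)])
E
```

```text
4.6 [463.5 286.9 297. ]
panel_center 0.9 [ 38.9 239.1] [340.1 228.   11. ]
panel_center 0.84 [ 66.1 390.2] [322.1 396.9  11. ]
panel_center 0.79 [157.4 276.5] [454.8 303.4  11. ]
```

View pics/w3.png

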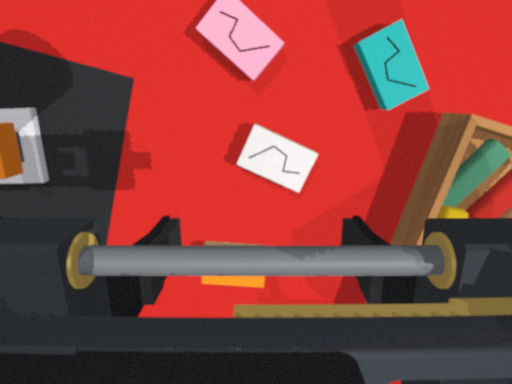

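The white panel is at (row 158, col 277) in the wrist view, clear of the pink and turquoise ones.

```bash
python3 - <<'E'
from m import *
from scipy.optimize import least_squares
import pickle
# panel: white top face
P=vision.camera_params("wrist");im=cv2.imread("pics/w3.png")[:,:,::-1]
def rect(im,cam,P,z,box,cond):
    m=np.zeros(im.shape[:2],np.uint8);r0,r1,c0,c1=box;m[r0:r1,c0:c1]=cond(im[r0:r1,c0:c1].astype(int))
    n,l,st,_=cv2.connectedComponentsWithStats(m);k=1+st[1:,4].argmax()
    cs,_=cv2.findContours((l==k).astype(np.uint8),cv2.RETR_EXTERNAL,cv2.CHAIN_APPROX_NONE)
    c=cs[0][:,0,:];w=np.array([onz(cam,(q[1],q[0]),z,P)[:2] for q in c]).astype(np.float32)
    (ctr,sz,ang)=cv2.minAreaRect(w);b=cv2.boxPoints((ctr,sz,ang));e=[b[1]-b[0],b[2]-b[1]];e=max(e,key=np.linalg.norm)
    return np.array(ctr),np.array(sz),np.degrees(np.arctan2(e[1],e[0]))%180,c.mean(0)
white=lambda a:(a.min(-1)>130)&(a.max(-1)-a.min(-1)<60)
print("panel wrist",rect(im,"wrist",P,22,(110,205,220,335),white))
t=cv2.imread("pics/top.png")[:,:,::-1]
print("panel top",rect(t,"top",None,22,(210,255,115,170),white))
L=[]
zs={"clamp":(0,0,0),"panel_home":(85,0,33),"jaw_low":(16,0,34),"stop":(133,0,22),"knob_grip":(-95,0,77),"wheel_top":(-95,0,50)}
for f in("w1","w2"):
    for k,v in pickle.load(open(f+".pkl","rb")).items():
        for x in v: L.append((zs[k],x[3]))
def res(q):
    M=R.from_euler("z",q[2]);out=[]
    for p,(o,v) in L:
        w=M.apply(p)+[q[0],q[1],0];out+=list(np.cross(w-o,v))
    return out
s=least_squares(res,[561,-125,1.853],loss="soft_l1",f_scale=3,x_scale=[10,10,.1])
print(s.x,np.degrees(s.x[2]),np.array(res(s.x)).reshape(-1,3).__abs__().max(1))
# orange stop top at z=52
for f in("w1","w2"):
    o=pickle.load(open(f+".pkl","rb"))["stop"][0][3][0]
E
```

```text
panel wrist (array([455.1, 301.7]), array([81.8, 52.2]), np.float32(80.49964), array([276.3, 158.1]))
panel top (array([455.6, 303.4]), array([82. , 51.9]), np.float32(80.55761), array([139.9, 231. ]))
[ 561.1 -125.4    1.9] 106.47310561714221 [  3.1  90.5 259.7   4.3 167.7   3.6   1.4   1.9   1.2   1.9   1.2   3.2
   1.7   1.    1.6]
```

>>> jog_arm(
  targets="0 0 -6.53 0 0 14.7 -1;0 0 -6.53 0 0 14.7 -1;0 0 -6.53 0 0 14.7 -1;0 0 -6.53 0 0 14.7 -1;0 0 -6.53 0 0 14.7 -1;0 0 -6.53 0 0 14.7 -1;0 0 -6.53 0 0 14.7 -1;0 0 -6.53 0 0 14.7 -1;0 0 -6.53 0 0 14.7 -1;0 0 -6.53 0 0 14.7 -1;0 0 0 0 0 0 -1;0 0 0 0 0 0 -1",
)

```text
time_s: 5.7
tool_pos: [464.1, 284.7, 150.6]
tool_rot: [-0.645, 0.764, -0.0, -0.001]
force: [-0.2, 0.8, 0.3]
width: 87.0
grasp_force: 0.0
```

```bash
python3 - <<'E'
from h import *
go([455.2,302,74],np.radians(170.5));print(monitor.get_state()["joint_pos"])
E
```

```text
shift tool [-15.7  11.6  76.6] rows>= 1.8954237405105177 tool z [-7.0e-04 -1.1e-03 -1.0e+00] yawY 170.4
turn about world z 0.12 -> tool wz -0.12
[ 8.48175693e-01  3.97105154e-01 -3.74840854e-01  3.16811397e-04
 -8.00101989e-01 -1.01632542e+00]
```

>>> jog_arm(
  targets="0 0 0 -7.9 5.8 0 -1;0 0 0 -7.8 5.8 0 -1;0 0 0 0 0 16 -1;0 0 0 0 0 20 -1;0 0 0 0 0 20 -1;0 0 0 0 0 12 -1;0 0 0 0 0 8.6 -1;0 0 0 0 0 0 -1;0 0 0 0 0 0 -1;0 0 0 0 0 0 1;0 0 0 0 0 0 1;0 0 0 0 0 0 1;0 0 0 0 0 0 1;0 0 0 0 0 0 1;0 0 0 0 0 0 1;0 0 0 0 0 0 1",
  squeeze=15,
)

```text
time_s: 7.03
tool_pos: [454.8, 303.3, 74.2]
tool_rot: [-0.647, 0.762, 0.0, 0.0]
force: [-0.9, 0.2, 1.2]
width: 49.7
grasp_force: 15.0
```

```bash
python3 - <<'E'
from h import *
s=monitor.get_state();print(s["tool_pos"],s["width"],s["grasp_force"]);go([455,302,170],np.radians(170.5))
E
```

```text
[454.8207296  303.29197895  74.1925498 ] 49.72179875679894 14.99992623925209
shift tool [  1.2  -0.4 -95.8] rows>= 2.297753687737394 tool z [ 1.e-04  1.e-04 -1.e+00] yawY 170.6
turn about world z -0.14 -> tool wz 0.14
```

>>> jog_arm(
  targets="0 0 0 0 0 -20 1;0 0 0 0 0 -26 1;0 0 0 0 0 -30 1;0 0 -6.48 0 0 -20 1;0 0 -6.48 0 0 0 1;0 0 -6.48 0 0 0 1;0 0 -6.48 0 0 0 1;0 0 0 0 0 0 1;0 0 0 0 0 0 1",
)

```text
time_s: 7.78
tool_pos: [454.6, 303.1, 169.8]
tool_rot: [0.801, -0.599, -0.0, 0.0]
force: [0.8, 1.0, -0.7]
width: 49.7
grasp_force: 15.0
```

```bash
python3 - <<'E'
from h import *
im=cv2.imread("pics/w2.png");cv2.imwrite("pics/w2c.png",cv2.resize(im[100:220,0:280],None,fx=2.8,fy=2.8,interpolation=cv2.INTER_CUBIC))
s=monitor.get_state();print(s["width"],s["joint_pos"].round(2))
th=np.radians(106.47);c=np.array([561.1,-125.4]);u=np.array([np.cos(th),np.sin(th)])
p=c+80*u;print(p);go([*p,170],th+np.pi/2)
E
```

```text
49.70055623742558 [ 0.88  0.38 -0.35 -0.   -0.85 -0.6 ]
[538.41893848 -48.68253492]
shift tool [ 3.611e+02  1.890e+01 -1.000e-01] rows>= 8.671785535156735 tool z [-5.e-04 -4.e-04 -1.e+00] yawY -163.6
turn about world z 0.08 -> tool wz -0.08
```

View pics/w2c.png

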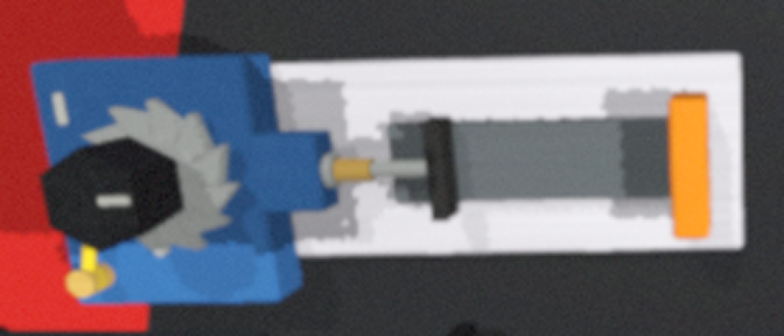

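The crop shows the stop's top at (690,166), the jaw pad's front edge at x≈450, and the base's end corners at (741,53) and (743,247). The knob's white mark is at (113,200). I'll check the clamp fit with these.

```bash
python3 - <<'E'
from h import *
import pickle
np.set_printoptions(precision=1,suppress=True)
P=vision.camera_params("wrist")
# wrist cam pose at w2: rigid offset on tool; tool at w2 known from landmarks' origins
s=monitor.get_state();Tw=R.from_quat(s["tool_rot"]);W=np.array(P["world_to_cam"])
C2T=Tw.inv().as_matrix()@W[:3,:3].T; oT=Tw.inv().apply(-W[:3,:3].T@W[:3,3]-s["tool_pos"])
y=np.radians(105.2); M2=np.column_stack([[np.sin(y),-np.cos(y),0],[np.cos(y),np.sin(y),0],[0,0,-1]])
M2[:,0]=np.cross(M2[:,1],M2[:,2])
Rw=M2@C2T;o=M2@oT+[520,20.4,330];P2=dict(P);T=np.eye(4);T[:3,:3]=Rw.T;T[:3,3]=-Rw.T@o;P2["world_to_cam"]=T
print(o,pickle.load(open("w2.pkl","rb"))["stop"][0][3][0])
th=np.radians(106.47);c=np.array([561.1,-125.4,0]);Mc=R.from_euler("z",th)
for n,(x,yy),z in [("stop top c",(690,166),52),("stop L0",(669,95),52),("stop L1",(674,237),52),("base(155,45)",(741,53),12),("base(155,-45)",(743,247),12),("padfront top",(447,168),43),("padfront bottom",(456,168),25),("pad y0",(428,119),43),("pad y1",(434,217),43),("knob c",(112,193),90),("rail y0",(550,119),22),("rail y1",(550,198),22)]:
    print(n,Mc.inv().apply(onz("wrist",(100+yy/2.8,x/2.8),z,P2)-c))
E
```

```text
[452.1   1.6 422.5] [452.    1.9 422.4]
stop top c [134.3   1.8  52. ]
stop L0 [126.8  31.3  52. ]
stop L1 [126.5 -28.5  52. ]
base(155,45) [156.8  45.2  12. ]
base(155,-45) [156.  -44.5  12. ]
padfront top [30.1  1.8 43. ]
padfront bottom [28.4 -1.5 25. ]
pad y0 [24.2 22.9 43. ]
pad y1 [ 22.3 -19.5  43. ]
knob c [-84.6   3.7  90. ]
rail y0 [71.5 19.  22. ]
rail y1 [ 68.9 -16.8  22. ]
```

```bash
python3 - <<'E'
from h import *
th=np.radians(106.47);c=np.array([560,-124.4]);u=np.array([np.cos(th),np.sin(th)])
p=c+80*u;print(p);go([*p,170],th+np.pi/2)
E
```

```text
[537.31893848 -47.68253492]
shift tool [ 3.599e+02  1.960e+01 -1.000e-01] rows>= 8.642368837063826 tool z [-5.e-04 -4.e-04 -1.e+00] yawY -163.6
turn about world z 0.08 -> tool wz -0.08
```

>>> jog_arm(
  targets="0 0 0 15 0.8 0 1;0 0 0 30 1.6 0 1;0 0 0 30 1.6 0 1;0 0 0 30 1.6 0 1;0 0 0 30 1.6 0 1;0 0 0 30 1.6 0 1;0 0 0 30 1.6 0 1;0 0 0 30 1.6 0 1;0 0 0 30 1.6 0 1;0 0 0 30 1.6 0 1;0 0 0 30 1.6 0 1;0 0 0 30 1.6 0 1;0 0 0 15 0.8 0 1;0 0 0 0 0.8 0 1;0 0 0 0 0 0 1;0 0 0 0 0 0 1;0 0 0 0 0 0 1",
)

```text
time_s: 9.2
tool_pos: [538.0, -46.8, 170.0]
tool_rot: [0.802, -0.598, -0.0, 0.0]
force: [-1.2, -0.0, -0.8]
width: 49.8
grasp_force: 15.0
```

```bash
python3 - <<'E'
from m import *
s=monitor.get_state();print(s["force"],s["joint_pos"].round(2),s["width"])
go([537.3,-47.7,110],np.radians(196.47))
look("w4",[("panel_center",85),("stop",22),("jaw_low",34)])
E
```

```text
[-1.2 -0.  -0.8] [ 0.2  0.4 -0.4 -0.  -0.8  0.1] 49.79240369386706
shift tool [ 0.6  0.9 60. ] rows>= 1.4390051793072745 tool z [-0.  0. -1.] yawY -163.4
turn about world z -0.12 -> tool wz 0.12
9.2 [538.  -46.8 170. ]
panel_center 0.83 [241.8 262.7] [534.  -35.9  85. ]
stop 0.38 [108.  262.5] [ 555.6 -109.    22. ]
jaw_low 0.64 [107.8 261.9] [ 556.2 -109.3   34. ]
```

View pics/w4.png

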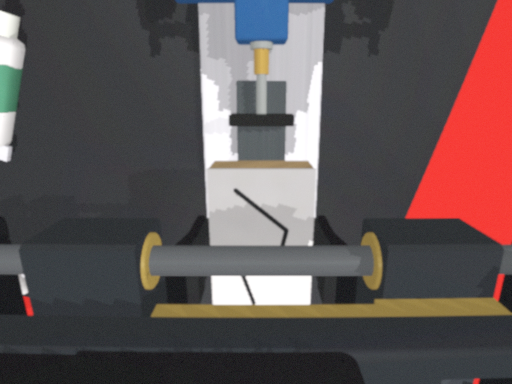

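The panel (cols 209–314) is centred on the jaw pad (cols 230–293) and parallel to the base. I'll lower it.

```bash
python3 - <<'E'
from h import *
np.set_printoptions(precision=1,suppress=True)
th=np.radians(106.47);c=np.array([560,-124.4,0]);Mc=R.from_euler("z",th)
for n,rc,z in [("panel rear top",(168,262),118),("rear bottom",(163,262),96),("pad back top",(114,262),43),("pad front top",(124,262),43),("pad bottom front",(126,262),25)]:
    print(n,Mc.inv().apply(onz("wrist",rc,z)-c))
E
```

```text
panel rear top [ 40.4  -1.1 118. ]
rear bottom [42.4 -1.  96. ]
pad back top [19.4 -0.9 43. ]
pad front top [26.  -0.9 43. ]
pad bottom front [28.7 -0.8 25. ]
```

>>> jog_arm(
  targets="0 0 0.1 0.3 0.4 0 1;0 0 0 0.3 0.5 15 1;0 0 0 0 0 20 1;0 0 0 0 0 20 1;0 0 0 0 0 10 1;0 0 0 0 0 5 1;0 0 0 0 0 0 1;0 0 0 0 0 0 1",
)

```text
time_s: 10.07
tool_pos: [538.1, -48.2, 100.5]
tool_rot: [0.801, -0.598, 0.0, -0.0]
force: [0.2, 0.6, -0.8]
width: 50.2
grasp_force: 15.0
```

```bash
python3 - <<'E'
from h import *
go([537.3,-47.7,96.2],np.radians(196.47));print(monitor.get_state()["force"])
E
```

```text
shift tool [-0.7  0.6  4.3] rows>= 0.10669384929666892 tool z [ 9.e-04 -1.e-04 -1.e+00] yawY -163.5
turn about world z -0.02 -> tool wz 0.02
[ 0.19519564  0.57902222 -0.8487905 ]
```

>>> jog_arm(
  targets="0 0 0 0 0 2 1;0 0 0 0 0 1.5 1;0 0 0 0 0 0.6 1;0 0 0 0 0 0 1;0 0 0 0 0 0 1;0 0 0 0 0 0 1",
)

```text
time_s: 10.57
tool_pos: [537.7, -48.3, 96.2]
tool_rot: [0.801, -0.599, 0.0, -0.0]
force: [0.3, -0.7, -0.3]
width: 49.8
grasp_force: 15.0
```

>>> jog_arm(
  targets="0 0 0 0 0 0 0.1;0 0 0 0 0 0 -0.3;0 0 0 0 0 0 -1;0 0 0 0 0 0 -1;0 0 0 0 0 0 -1;0 0 0 0 0 0 -1;0 0 0 0 0 -10 -1;0 0 0 0 0 -25 -1;0 0 0 0 0 -35 -1;0 0 0 0 0 -30 -1;0 0 0 0 0 0 -1;0 0 0 0 0 0 -1",
)

```text
time_s: 11.57
tool_pos: [538.5, -48.1, 198.8]
tool_rot: [0.801, -0.599, 0.002, -0.002]
force: [-0.1, 0.4, -0.2]
width: 87.0
grasp_force: 0.0
```

```bash
python3 - <<'E'
from m import *
o=look("w5",[("panel_center",33),("stop",22),("knob_grip",77),("wheel_top",50)])
th=np.radians(106.47);c=np.array([560,-124.4,0]);Mc=R.from_euler("z",th)
print(Mc.inv().apply(o["panel_center"][0][2]-c))
P=vision.camera_params("wrist")
p=c+Mc.apply([-70,0,0]);go([p[0],p[1],200],th+np.pi);print(monitor.get_state()["joint_pos"].round(2))
E
```

```text
11.5667 [538.5 -48.1 198.8]
panel_center 0.56 [189.3 264. ] [536.9 -47.1  33. ]
stop 0.71 [240.2 256.9] [528.5   3.5  22. ]
wheel_top 0.23 [ 91.6 260.8] [ 561.4 -120.8   50. ]
[80.7  0.2 33. ]
shift tool [149.4  -0.7  -5.3] rows>= 3.584697314805428 tool z [-0. -0. -1.] yawY -163.5
turn about world z -89.98 -> tool wz 89.98
[ 0.2  0.3 -0.3 -0.  -0.9  0.1]
```

View pics/w5.png

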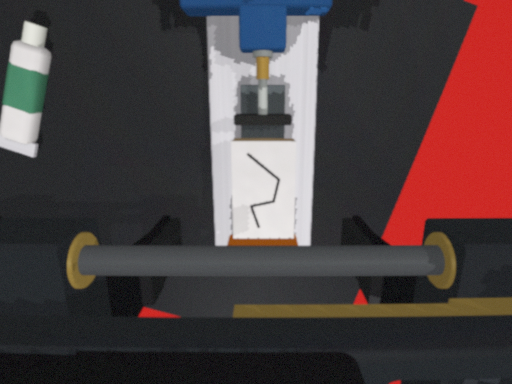

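The panel lies flat on the rail, centred and just short of the stop. Now to the knob.

>>> jog_arm(
  targets="0 0 0 20 0 -10 -1;0 0 0 32.4 0 -15 -1;0 0 0 32.4 0 -15 -1;0 0 0 32.4 0 -10 -1;0 0 0 32.4 0 0 -1;0 0 0 0 0 0 -1;0 0 0 0 0 0 -1;0 0 0 0 0 0 -1",
)

```text
time_s: 12.48
tool_pos: [579.3, -191.7, 244.4]
tool_rot: [0.801, -0.599, -0.001, 0.001]
force: [0.0, -0.2, -0.7]
width: 87.1
grasp_force: 0.0
```

```bash
python3 - <<'E'
from m import *
o=look("w6",[("knob_grip",77),("wheel_top",50),("pawl",50)])
th=np.radians(106.47);c=np.array([560,-124.4,0]);Mc=R.from_euler("z",th)
for k in o:
  for l in o[k]: print(k,l[0],Mc.inv().apply(l[2]-c))
print(proj("wrist",c+Mc.apply([-95,0,90])))
im=cv2.imread("pics/w6.png");r,q=map(int,proj("wrist",c+Mc.apply([-95,0,77])));r0=max(r-70,0);q0=q-90;print(r0,q0)
cv2.imwrite("pics/w6c.png",cv2.resize(im[r0:r+70,q0:q+90],None,fx=4,fy=4,interpolation=cv2.INTER_CUBIC))
E
```

```text
12.4833 [ 579.3 -191.7  244.4]
knob_grip 0.66 [156.3 258.8] [ 588.2 -215.8   77. ]
wheel_top 0.91 [149.8 257.4] [ 589.8 -216.6   50. ]Traceback (most recent call last):
  File "<stdin>", line 2, in <module>
  File "m.py", line 7, in look
    L=[(round(d["confidence"],2),np.array(d["at"]),onz("wrist",d["at"],z,P),ray("wrist",d["at"],P)) for d in landmark_of("wrist",t)][:3]
                                                                                                             ~~~~~~~~~~~^^^^^^^^^^^
ValueError: it knows: clamp, dropper, jaw_low, knife, knob_grip, orange_panel, panel_center, panel_home, stop, tube_blue, tube_green, tube_red, wheel_top
```

```bash
python3 - <<'E'
from m import *
th=np.radians(106.47);c=np.array([560,-124.4,0]);Mc=R.from_euler("z",th)
im=cv2.imread("pics/w6.png");r,q=map(int,proj("wrist",c+Mc.apply([-95,0,90])));r0=max(r-70,0);q0=q-90;print(r0,q0)
for a in range(6):
    w=c+Mc.apply([-95+21*np.cos(np.radians(30+60*a)),21*np.sin(np.radians(30+60*a)),90]);y,x=proj("wrist",w);cv2.circle(im,(round(x),round(y)),1,(0,255,0),-1)
cv2.imwrite("pics/w6c.png",cv2.resize(im[r0:r+70,q0:q+90],None,fx=4,fy=4,interpolation=cv2.INTER_CUBIC))
E
```

```text
88 171
```

View pics/w6c.png

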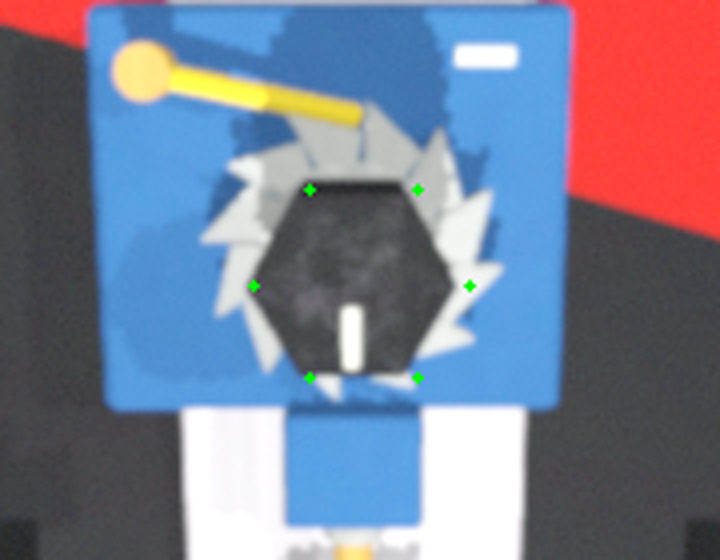

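The hexagon's flats are square to the clamp's x axis, as expected. Its centre is at crop (352,284), about 1.8 mm to clamp −y of the prediction. I'll turn counter-clockwise by 90° so there is room to wind.

>>> jog_arm(
  targets="0 0 -6.92 0 0 5 -1;0 0 -6.92 0 0 5 -1;0 0 -6.92 0 0 5 -1;0 0 -6.92 0 0 5 -1;0 0 -6.92 0 0 5 -1;0 0 -6.92 0 0 5 -1;0 0 -6.92 0 0 5 -1;0 0 -6.92 0 0 5 -1;0 0 -6.92 0 0 0 -1;0 0 -6.92 0 0 0 -1;0 0 -6.92 0 0 0 -1;0 0 -6.92 0 0 0 -1;0 0 -6.92 0 0 0 -1;0 0 0 0 0 0 -1;0 0 0 0 0 0 -1",
)

```text
time_s: 13.88
tool_pos: [580.0, -190.9, 206.0]
tool_rot: [0.99, 0.142, 0.0, -0.0]
force: [0.1, 0.1, -0.5]
width: 87.0
grasp_force: 0.0
```

```bash
python3 - <<'E'
from h import *
go([588.4,-215.3,130],np.radians(286.47));print(monitor.get_state()["joint_pos"].round(2))
E
```

```text
shift tool [ 1.3 25.8 76. ] rows>= 1.9258510480400737 tool z [ 0.  0. -1.] yawY -73.7
turn about world z 0.15 -> tool wz -0.15
[-0.05  0.43 -0.15 -0.   -0.99  1.91]
```

>>> jog_arm(
  targets="0 0 -0.15 0.6 12.9 0 -1;0 0 0 0.6 12.9 0 -1;0 0 0 0 0 20 -1;0 0 0 0 0 25 -1;0 0 0 0 0 20 -1;0 0 0 0 0 11 -1;0 0 0 0 0 0 -1;0 0 0 0 0 0 -1",
)

```text
time_s: 14.55
tool_pos: [588.8, -216.8, 129.8]
tool_rot: [0.99, 0.144, -0.0, 0.0]
force: [0.2, 0.5, 0.4]
width: 87.0
grasp_force: 0.0
```

>>> jog_arm(
  targets="0 0 0 0 0 0 1;0 0 0 0 0 0 1;0 0 0 0 0 0 1;0 0 0 0 0 0 1;0 0 0 0 0 0 1;0 0 0 0 0 0 1;0 0 0 0 0 0 1;0 0 0 0 0 0 1",
  squeeze=35,
)

```text
time_s: 15.22
tool_pos: [588.5, -216.1, 130.0]
tool_rot: [0.99, 0.144, 0.0, 0.0]
force: [-0.5, -0.0, 0.2]
width: 41.4
grasp_force: 0.0
```

```bash
python3 - <<'E'
from h import *
s=monitor.get_state();print(s["force"],s["torque"],s["width"],s["joint_pos"].round(2));go([588.4,-215.3,130],np.radians(286.47))
E
```

```text
[-0.465329   -0.04716144  0.23450824] [-0.15088225  0.13085947 -0.00528845] 41.42917192820769 [-0.09  0.54 -0.18 -0.   -0.85  1.95]
shift tool [ 0.2 -0.8  0. ] rows>= 0.019819720483794163 tool z [ 1.e-04  0.e+00 -1.e+00] yawY -73.4
turn about world z -0.11 -> tool wz 0.11
```

Still closing.

>>> jog_arm(
  targets="0 0 0 0 0 0 1;0 0 0 0 0 0 1;0 0 0 0 0 0 1;0 0 0 0 0 0 1",
)

```text
time_s: 15.55
tool_pos: [588.3, -215.8, 130.0]
tool_rot: [0.99, 0.144, -0.0, -0.0]
force: [-0.9, 2.4, 2.0]
width: 35.5
grasp_force: 35.0
```

```bash
cat > s.py <<'E'
from h import *
s=monitor.get_state();M=R.from_quat(s["tool_rot"]);y=M.apply([0,1,0])
a=np.degrees(np.arctan2(y[1],y[0]))
print("t",s["time_s"],"pos",s["tool_pos"].round(1),"F",s["force"].round(1),"T",s["torque"].round(3),"w",round(s["width"],1),"g",round(s["grasp_force"],1),"yaw",a.round(2),"turned rad",np.radians((-73.53-a+180)%360-180).round(3),"eff6",s["joint_efforts"][5].round(3))
E
python3 s.py
```

```text
t 15.55 pos [ 588.3 -215.8  130. ] F [-0.9  2.4  2. ] T [0.847 0.362 0.027] w 35.5 g 35.0 yaw -73.42 turned rad -0.002 eff6 -0.014
```

>>> jog_arm(
  targets="0 0 3 0 0 0 1;0 0 3 0 0 0 1;0 0 3 0 0 0 1;0 0 3 0 0 0 1;0 0 3 0 0 0 1;0 0 3 0 0 0 1;0 0 3 0 0 0 1;0 0 3 0 0 0 1;0 0 3 0 0 0 1;0 0 3 0 0 0 1;0 0 3 0 0 0 1;0 0 0 0 0 0 1;0 0 0 0 0 0 1",
)

```text
time_s: 16.63
tool_pos: [588.3, -215.9, 130.0]
tool_rot: [0.99, -0.142, -0.0, -0.0]
force: [-1.0, 4.3, 2.7]
width: 35.6
grasp_force: 35.0
```

```bash
python3 s.py
```

```text
t 16.6333 pos [ 588.3 -215.9  130. ] F [-1.   4.3  2.7] T [ 0.971  0.502 -0.023] w 35.6 g 35.0 yaw -106.36 turned rad 0.573 eff6 -0.034
```

>>> jog_arm(
  targets="0 0 3 0 0 0 1;0 0 3 0 0 0 1;0 0 3 0 0 0 1;0 0 0 0 0 0 1;0 0 0 0 0 0 1",
)

```text
time_s: 17.05
tool_pos: [588.3, -215.9, 130.0]
tool_rot: [0.976, -0.219, -0.0, -0.0]
force: [-1.9, 3.9, 2.7]
width: 35.9
grasp_force: 35.0
```

```bash
python3 s.py
```

```text
t 17.05 pos [ 588.3 -215.9  130. ] F [-1.9  3.9  2.7] T [1.133 0.566 0.042] w 35.9 g 35.0 yaw -115.32 turned rad 0.729 eff6 -0.0
```

>>> jog_arm(
  targets="0 0 3 0 0 0 1;0 0 3 0 0 0 1;0 0 3 0 0 0 1;0 0 0 0 0 0 1;0 0 0 0 0 0 1",
)

```text
time_s: 17.47
tool_pos: [588.3, -216.0, 130.0]
tool_rot: [0.956, -0.295, -0.0, -0.0]
force: [-2.2, 4.3, 3.7]
width: 35.7
grasp_force: 35.0
```

```bash
python3 s.py
```

```text
t 17.4667 pos [ 588.3 -216.   130. ] F [-2.2  4.3  3.7] T [ 1.352  0.61  -0.072] w 35.7 g 35.0 yaw -124.3 turned rad 0.886 eff6 0.002
```

>>> jog_arm(
  targets="0 0 3 0 0 0 1;0 0 3 0 0 0 1;0 0 3 0 0 0 1;0 0 3 0 0 0 1;0 0 0 0 0 0 1;0 0 0 0 0 0 1",
)

```text
time_s: 17.97
tool_pos: [588.3, -216.0, 130.0]
tool_rot: [0.92, -0.393, -0.0, -0.0]
force: [-2.1, 4.6, 4.0]
width: 35.8
grasp_force: 35.0
```

```bash
python3 s.py
```

```text
t 17.9667 pos [ 588.3 -216.   130. ] F [-2.1  4.6  4. ] T [ 1.412  0.785 -0.02 ] w 35.8 g 35.0 yaw -136.26 turned rad 1.095 eff6 -0.09
```

```bash
cat > t.py <<'E'
from h import *
L=[]
for _ in range(8): vision.camera("top");s=monitor.get_state();L.append([s["torque"][2],s["joint_efforts"][5],*s["force"]])
L=np.array(L);print(L.mean(0).round(3),"std",L.std(0).round(3))
E
python3 t.py;python3 s.py
```

```text
[ 0.053 -0.067 -1.706  4.642  3.158] std [0.024 0.001 0.319 0.476 0.255]
t 18.3667 pos [ 588.2 -216.   130. ] F [-1.9  4.6  2.8] T [1.449 0.735 0.066] w 35.9 g 35.0 yaw -136.26 turned rad 1.095 eff6 -0.067
```

>>> jog_arm(
  targets="0 0 3 0 0 0 1;0 0 3 0 0 0 1;0 0 3 0 0 0 1;0 0 3 0 0 0 1;0 0 3 0 0 0 1;0 0 0 0 0 0 1;0 0 0 0 0 0 1",
)

```text
time_s: 18.95
tool_pos: [588.2, -216.0, 130.0]
tool_rot: [0.861, -0.509, -0.0, 0.0]
force: [-2.5, 4.5, 2.4]
width: 35.8
grasp_force: 35.0
```

```bash
python3 t.py;python3 s.py
```

```text
[ 0.122 -0.129 -2.151  4.445  3.19 ] std [0.026 0.001 0.521 0.319 0.274]
t 19.35 pos [ 588.2 -216.   130. ] F [-1.6  4.9  2.8] T [1.43  0.776 0.084] w 35.8 g 35.0 yaw -151.24 turned rad 1.356 eff6 -0.128
```

>>> jog_arm(
  targets="0 0 3 0 0 0 1;0 0 3 0 0 0 1;0 0 3 0 0 0 1;0 0 0 0 0 0 1;0 0 0 0 0 0 1",
)

```text
time_s: 19.77
tool_pos: [588.2, -216.0, 130.0]
tool_rot: [0.818, -0.575, -0.0, 0.0]
force: [-2.8, 4.6, 2.9]
width: 35.8
grasp_force: 35.0
```

```bash
python3 t.py;python3 s.py
```

```text
[ 0.178 -0.18  -2.092  4.695  3.114] std [0.021 0.002 0.461 0.342 0.475]
t 20.1667 pos [ 588.2 -216.   130. ] F [-2.3  4.6  2.7] T [1.402 0.716 0.202] w 35.8 g 35.0 yaw -160.23 turned rad 1.513 eff6 -0.179
```

>>> jog_arm(
  targets="0 0 2.5 0 0 0 1;0 0 2.5 0 0 0 1;0 0 2 0 0 0 1;0 0 0 0 0 0 1;0 0 0 0 0 0 1;0 0 0 0 0 0 1",
)

```text
time_s: 20.67
tool_pos: [588.2, -216.0, 130.0]
tool_rot: [0.781, -0.624, -0.0, 0.0]
force: [-2.3, 5.5, 2.5]
width: 36.0
grasp_force: 35.0
```

```bash
python3 t.py;python3 s.py
```

```text
[ 0.25  -0.255 -1.946  4.63   3.024] std [0.027 0.    0.494 0.422 0.583]
t 21.0667 pos [ 588.2 -216.   130. ] F [-2.4  5.1  3. ] T [1.431 0.718 0.248] w 35.8 g 35.0 yaw -167.21 turned rad 1.635 eff6 -0.255
```

>>> jog_arm(
  targets="0 0 -1 0 0 0 1;0 0 -1 0 0 0 1;0 0 -1 0 0 0 1;0 0 -0.8 0 0 0 1;0 0 0 0 0 0 1;0 0 0 0 0 0 1",
)

```text
time_s: 21.57
tool_pos: [588.2, -216.0, 130.0]
tool_rot: [0.802, -0.598, -0.0, 0.0]
force: [-2.0, 5.1, 3.7]
width: 35.5
grasp_force: 35.0
```

```bash
python3 t.py;python3 s.py
```

```text
[ 0.286 -0.29  -2.12   4.894  2.724] std [0.028 0.    0.45  0.468 0.437]
t 21.9667 pos [ 588.2 -216.   129.9] F [-2.9  4.4  3.2] T [1.447 0.716 0.275] w 36.0 g 35.0 yaw -163.4 turned rad 1.568 eff6 -0.29
```

>>> jog_arm(
  targets="0 0 -1 0 0 0 1;0 0 -1 0 0 0 1;0 0 0 0 0 0 1;0 0 0 0 0 0 1;0 0 0 0 0 0 1",
)

```text
time_s: 22.38
tool_pos: [588.2, -216.0, 130.0]
tool_rot: [0.812, -0.584, -0.0, 0.0]
force: [-2.3, 4.6, 2.7]
width: 35.3
grasp_force: 35.0
```

```bash
python3 t.py;python3 s.py
```

```text
[ 0.142 -0.138 -1.973  4.927  2.999] std [0.027 0.    0.496 0.415 0.213]
t 22.7833 pos [ 588.2 -216.   130. ] F [-2.1  5.3  2.7] T [1.478 0.702 0.123] w 35.7 g 35.0 yaw -161.44 turned rad 1.534 eff6 -0.138
```

>>> jog_arm(
  targets="0 0 -1 0 0 0 1;0 0 -0.6 0 0 0 1;0 0 0 0 0 0 1;0 0 0 0 0 0 1;0 0 0 0 0 0 1",
)

```text
time_s: 23.2
tool_pos: [588.1, -216.0, 129.9]
tool_rot: [0.819, -0.573, -0.0, -0.0]
force: [-2.4, 4.2, 4.1]
width: 36.1
grasp_force: 35.0
```

```bash
python3 t.py;python3 s.py
```

```text
[-0.223  0.231 -1.873  4.566  3.257] std [0.027 0.    0.689 0.321 0.513]
t 23.6 pos [ 588.1 -216.   130. ] F [-1.4  4.5  4. ] T [ 1.414  0.767 -0.229] w 36.0 g 35.0 yaw -159.94 turned rad 1.508 eff6 0.231
```

The pawl holds the knob against back-turning: the torque reversed. I'll go back to neutral, release and retreat.

>>> jog_arm(
  targets="0 0 0.8 0 0 0 1;0 0 0 0 0 0 1;0 0 0 0 0 0 0;0 0 0 0 0 0 -1;0 0 0 0 0 0 -1;0 0 0 0 0 0 -1;0 0 0 0 0 0 -1;0 0 0 0 0 0 -1;0 0 0 0 0 -10 -1;0 0 0 0 0 -25 -1;0 0 0 0 0 -35 -1;0 0 0 0 0 -35 -1;0 0 0 0 0 -15 -1;0 0 0 0 0 0 -1;0 0 0 0 0 0 -1",
)

```text
time_s: 24.85
tool_pos: [588.6, -216.1, 251.8]
tool_rot: [0.815, -0.579, 0.001, -0.001]
force: [-0.2, 0.5, -0.3]
width: 86.7
grasp_force: 0.0
```

```bash
python3 - <<'E'
from m import *
s=monitor.get_state();print(s["tool_pos"],s["force"])
im=save("wrist","w7");cv2.imwrite("pics/w7c.png",cv2.resize(im[40:384,120:400],(651,800) if 0 else (488,600))[:,:,::-1])
E
```

```text
[ 588.6 -216.1  251.8] [-0.2  0.5 -0.3]
```

View pics/w7c.png

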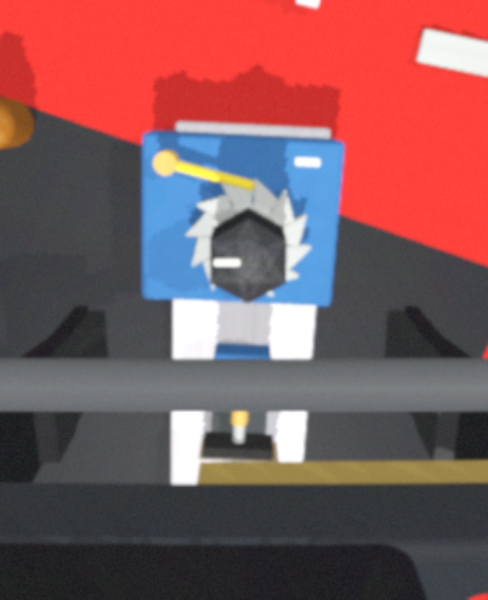

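The pawl is down in a tooth, the knob's mark shows a 90° turn (three teeth), and the jaw is on the panel. I'm handing it in.

```bash
python3 -c "
from plant import ticket
print(ticket.sign_off())"
```

```text
the job is handed in; nothing more can be done
None
```

I laid the panel on the rail, wound the knob three teeth (the second after the jaw met the panel, by my torque and image estimates) with the pawl holding it, and handed the job in; the stop force was never measured (roughly 10–12 N from knob torque), and the hand-in returned no verdict.

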